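# Hold the spring clip gaping around the swatch card

### The job

Take the yellow spring clip off the white plastic parking panel by squeezing its handles, gripping the thin plastic with no more than 60 N, and carry it to the colour swatch card. Hold it there wide open over the red mark on the card's top edge, upright and square to the card, with the edge well inside the jaws and one jaw on each side, so that I can slip another chart in beside it. The paint on the card is fresh, so nothing may press on it, and leave the plain card, vase, dice cup and dice alone; finish while still squeezing and holding the clip there, do not let go.

Things in the scene. Friction and masses are not known exactly. Their poses are not given: they have to be found in the camera images.
- clip: Yellow plastic spring clip, about 42 g, parked upright: jaws down, two handle plates up. Origin: middle of the pivot; z up to the handles, y along the pivot (40 mm wide, steel pin 44 mm), x the direction in which jaws and handles open and close. Jaws reach 42 mm below the pivot; the core between them reaches 7 mm below it and, parked, rests on the panel's top edge.
- clip_grip (a point): Point between the handles, 30 mm above the pivot, where to pinch along the clip's x from above. Handle plates 36 mm wide (y) rise to 48 mm above the pivot, splaying: parked, 20 mm apart outside at the pivot, 46 mm at the top. Squeezing them opens the jaws: 3 to 9 N per pad; squeezed home on their stop they are parallel, about 20 mm apart outside.
- jaw_a (a joint): Angle of the jaw on the clip's +x side (rad): -0.06 shut, 0 as parked on the 6 mm panel, 0.28 fully open at the stop. Both jaws are geared together and move alike.
- jaw_b (a joint): Angle of the jaw on the clip's -x side, same values as jaw_a.
- tip_a (a point): Lower inner edge of the +x jaw's rubber pad, middle of its width: 3 mm beside and 42 mm below the pivot as parked, about 14.5 mm beside and 40 mm below it when fully open (so the jaws then gape 29 mm).
- tip_b (a point): The same point on the -x jaw.
- clip_park: Parking stand, fixed: oak foot 50 x 110 x 24 mm with an upright white plastic panel 6 mm thick (x), 100 mm wide (y), top edge 120 mm above the table. Origin: centre of the underside; x normal to the panel, z up. The clip sits astride its top edge, parallel to it.
- swatch_card: Colour swatch card, fixed: stiff white card 3 mm thick (x), 100 mm wide (y), upright in an oak foot 50 x 110 x 24 mm, top edge 120 mm above the table, small colour patches on both faces and one red mark. Origin: centre of the underside of the foot; x normal to the card, z up.
- card_mark (a point): Middle of the red mark on the swatch card's top edge (the mark is 30 mm wide, runs 26 mm down both faces, centred 18 mm towards +y from the card's middle). Axes as the swatch card's.
- plain_card: Plain brown card in the same kind of stand and of the same size, without colours or mark; not to be used. Origin: centre of the underside; x normal to the card.
- vase: Black ceramic vase, 190 mm high, 96 mm across, loose; origin at the centre of its underside.
- dice_cup: Blue hard silicone dice cup, 100 mm high, 80 mm across, loose; origin at the centre of its underside.
- die1: Bone-white resin die, 18 mm, loose; origin at the centre of its underside.
- die2: Bone-white resin die, 18 mm, loose; origin at the centre of its underside.

How it is judged:
By the outcome, as a careful person would: the job done as asked, in the order asked, and still so for the second after the job is handed in, while the arm keeps its last pose, push and grip.
It also fails if it takes over 35 s, if anything falls off the work surface, if the arm or the gripper's body presses on something with over 40 N, if the wrist force passes 120 N, or if a joint passes its speed limit or range.

### The arm

A 6-joint arm with a two-finger parallel gripper is mounted at the origin on the work surface. World frame = base frame: x ahead of the robot, y to its left, z up, the work surface at z = 0. Lengths are in mm, angles in rad, forces in N, time in s.
With the tool pointing down it reaches from about 350 to 725 mm from the base axis. Payload 6 kg.
Tool frame: the origin (TCP) lies at the very end of the fingers, on their centre line; the grasp point (between the pads) lies ctrl.grip_depth behind it (ctrl.grip_depth is the distance from the TCP to the grasp point, in mm); z points along the fingers, y is the line along which they close (so a half turn about z gives the same grasp; the last joint's range is limited). The gripper opens to 85 mm and grips with 20 to 120 N. Pads are 22 mm wide; open, the fingers measure 114 mm over their backs; the gripper's body (76 mm by 85 mm) begins 54 mm behind the grasp point. The pads swing forward as they close: fully open they stand 13 mm farther back than shut.
Start: joints at [1.68, 0.04, 0.085, 0, -1.615, -0.334], TCP at [133.722, 584.886, 231.261] pointing down, gripper open.
Joint ranges: [-2.56, 2.56], [-1.29, 2.01], [-1.08, 1.49], [-3.29, 1.98], [-2.81, -0.18], [-2.99, 2.99]. Speed limits (rad/s): [2.57, 2.57, 3.01, 3.14, 3.14, 3.14].

### API

Orientations are given as a unit quaternion [x, y, z, w].
In Python, from bench import ctrl gives the robot as it stands.
- The arm moves only by the shell command python3 jog.py 'ROWS'. ROWS is rows parted by semicolons, their numbers by spaces, 1 to 12 of them, each of 7 numbers: dx, dy, dz in mm, then a rotation vector rx, ry, rz in rad, then the finger opening in mm; each row is the pose to reach, as a shift and turn from the pose commanded when the command began, along the tool's axes at that moment; what a row does not reach only later rows make up. A row lasts 1/12 s, in which the tool goes at most 41.7 mm and 0.125 rad, less where a joint would pass 70% of its speed; a pose out of reach is approached as far as the arm can. The fingers move at their own pace and stop on an object; the grip force is fixed at half the most. Time passes only in rows, so rows that do not move let the fingers close. It prints the time, the measured TCP pose, the force, the opening and the grip force at its end.
- ctrl.get_obs(): the state, without advancing time (a new reading comes with each control period).
- ctrl.grab_frame(name): name is "scene" or "top" or "wrist"; returns the picture (420x560x3 uint8, blue, green, red); there is no depth.
- ctrl.camera_params(name): a dict with "intrinsics" (3x3 intrinsics, pixels), "view" (4x4, takes a point from world to camera coordinates). Camera axes: x right, y up, looking along -z (the intrinsics and any distortion apply to the point x, -y, -z); pixel columns grow to the right and rows downward; lengths in mm; the calibration is good to about 2 mm. A picture is of the moment at which its call begins: read the wrist's pose just before it. camera_params takes no time and is no camera call; for the wrist camera it gives the pose at the moment of the call.
- ctrl.hand_in(): hands the job in; it is judged then, once.
The state is a dict: "time_s": time; "joint_pos": joint angles; "qd": joint speeds; "joint_torque": joint torques, N m; "position": TCP position; "eef_rot": TCP orientation; "force": force on the tool from outside, world axes, zero at the start; "wrist_torque": the same for the moment, N m; "opening": finger opening in mm; "grasp_force": force on a finger pad.
Only numpy, scipy, OpenCV 4.12 (cv2) and the standard library are available. Lean on these libraries where they do the work, as an engineer would, in place of code of your own. Each camera call takes 0.05 s, during which the arm holds its last target. There are 200 camera calls.

## Working session

There is one attempt and no reset: what is moved stays moved. The work goes in short steps, Python scripts to look and compute and a shell command to move; the robot and the scene stay as the last step left them, time stands still between calls to the robot, and variables do not carry over. Pictures are saved under pics/ and viewed, at most 10 in all, crops included, and the job is handed in when it is done.

```bash
mkdir -p pics; ls; cat > h.py <<'E'
import numpy as np,cv2
from bench import ctrl
def ray(P,px):
    K=P["intrinsics"];V=np.array(P["view"]);K=np.array(K)
    d=np.linalg.inv(K)@np.array([px[0],px[1],1.]);d=np.array([d[0],-d[1],-d[2]])
    R=V[:3,:3];o=-R.T@V[:3,3];return o,R.T@d
def onz(P,px,z):
    o,d=ray(P,px);return o+d*(z-o[2])/d[2]
def proj(P,X):
    V=np.array(P["view"]);c=V[:3,:3]@np.array(X)+V[:3,3];u=np.array(P["intrinsics"])@np.array([c[0],-c[1],-c[2]]);return u[:2]/u[2]
E
python3 - <<'E'
from h import *
print(ctrl.grip_depth,ctrl.get_obs())
for n in("scene","top"):
    P=ctrl.camera_params(n);print(n,P)
    cv2.imwrite(f"pics/{n}0.png",ctrl.grab_frame(n))
E
```

```text
bench.py
jog.py
pics
18.700000000000003 {'time_s': 0.0, 'joint_pos': array([ 1.67970964e+00,  4.08305723e-02,  8.38096942e-02, -4.57341577e-04,
       -1.61549012e+00, -3.33686870e-01]), 'qd': array([-7.00892470e-04,  7.88899915e-04,  5.25564432e-04,  8.72864664e-04,
       -1.35608490e-03, -5.66852933e-05]), 'joint_torque': array([-4.33994537e-04, -3.68199062e+01,  3.47400784e+01,  6.93194255e+00,
       -5.46167255e-03, -1.85501854e-07]), 'position': array([133.58724675, 584.60822631, 230.26885636]), 'eef_rot': array([ 9.93691983e-01, -1.12140335e-01, -3.46964988e-05,  8.86571108e-04]), 'force': array([ 0.32168853,  0.5674811 , -0.22192215]), 'wrist_torque': array([0.0152944 , 0.00558031, 0.0254953 ]), 'grasp_force': 0.0, 'opening': 85.28405180614715}
scene {'intrinsics': array([[471.28433263,   0.        , 275.12849249],
       [  0.        , 471.28433263, 214.19166114],
       [  0.        ,   0.        ,   1.        ]]), 'view': array([[-2.68475312e-01,  9.63212915e-01, -1.19116595e-02,
         1.68940878e+02],
       [-6.92163246e-01, -1.84296341e-01,  6.97814373e-01,
         3.31874989e+02],
       [ 6.69948541e-01,  1.95590745e-01,  7.16179595e-01,
        -1.57798604e+03],
       [ 0.00000000e+00,  0.00000000e+00,  0.00000000e+00,
         1.00000000e+00]])}
top {'intrinsics': array([[408.12702857,   0.        , 275.1524034 ],
       [  0.        , 408.12702857, 206.8763745 ],
       [  0.        ,   0.        ,   1.        ]]), 'view': array([[ 8.32234147e-03, -9.99707966e-01, -2.26874544e-02,
         1.67386600e+01],
       [ 9.87240227e-01,  4.60630286e-03,  1.59171344e-01,
        -6.08838798e+02],
       [-1.59020356e-01, -2.37226459e-02,  9.86990255e-01,
        -7.46770479e+02],
       [ 0.00000000e+00,  0.00000000e+00,  0.00000000e+00,
         1.00000000e+00]])}
```

View pics/scene0.png

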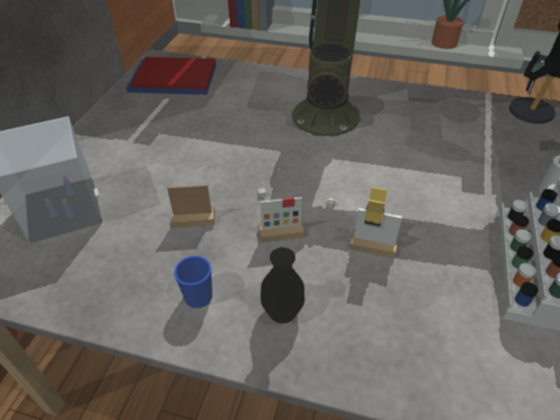

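View pics/top0.png

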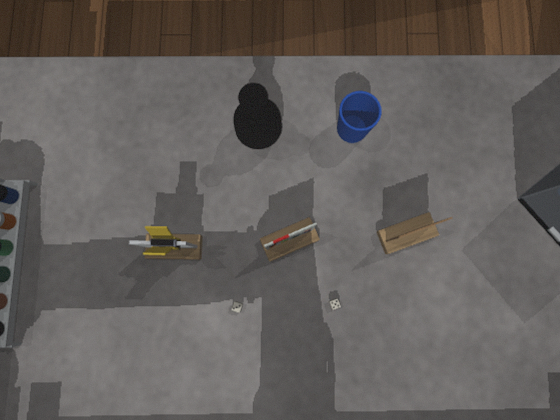

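The scene and top views show the clip on its panel (top ≈(160,243)), the swatch card with its red mark (≈(281,238)), the plain card to the right (≈(408,232)), vase (258,118), cup (358,115) and dice (236,308) and (335,304).

```bash
python3 - <<'E'
from h import *
t=cv2.imread("pics/top0.png");P=ctrl.camera_params("top")
a=cv2.resize(t[215:270,120:210],None,fx=7,fy=5,interpolation=cv2.INTER_CUBIC)
a=cv2.resize(t[215:270,120:210],(720,440)[:2],interpolation=cv2.INTER_CUBIC)
b=cv2.resize(t[215:270,250:330],(640,440),interpolation=cv2.INTER_CUBIC)[:150*3]
cv2.imwrite("pics/c.png",cv2.resize(np.vstack([a[:,:640],b]),(480,600)) if 0 else np.vstack([a[60:360,:640],b[60:360]]))
hs=cv2.cvtColor(t,cv2.COLOR_BGR2HSV)
red=((hs[...,0]<8)|(hs[...,0]>172))&(hs[...,1]>120)&(hs[...,2]>70)
red[:200]=0;red[280:]=0
ys,xs=np.nonzero(red);m=(xs>255)&(xs<330);print("red",np.c_[xs,ys][m].min(0),np.c_[xs,ys][m].max(0),np.c_[xs,ys][m].mean(0))
# card top line: bright/low-sat
for nm,(x0,x1) in {"panel":(125,200),"card":(258,322)}.items():
    w=((hs[...,2]>150)&(hs[...,1]<60)); w[:215]=0;w[265:]=0;w[:,:x0]=0;w[:,x1:]=0
    q=np.argwhere(w)[:,::-1];print(nm,len(q),q.min(0),q.max(0),cv2.fitLine(q.astype(np.float32),cv2.DIST_HUBER,0,.01,.01).ravel())
    for c in (q[q[:,0].argmin()],q[q[:,0].argmax()]): print(c,onz(P,c,120))
for n,c in {"mark":(280,238),"clip":(160,243)}.items(): print(n,onz(P,c,120))
E
```

```text
red [273 234] [288 243] [280.12280702 238.47368421]
panel 87 [130 240] [185 244] [9.9974823e-01 2.2438640e-02 1.5155153e+02 2.4229016e+02]
[130 241] [535.10689058 274.59949454 120.        ]
[185 242] [533.99280712 176.99073593 120.        ]
card 66 [264 223] [315 245] [  0.91855115  -0.3953022  293.92422    232.34848   ]
[264 245] [529.67685024  37.93129389 120.        ]
[315 223] [568.88456623 -51.32532982 120.        ]
mark [542.10058247  10.04078664 120.        ]
clip [531.94155746 221.13748373 120.        ]
```

View pics/c.png

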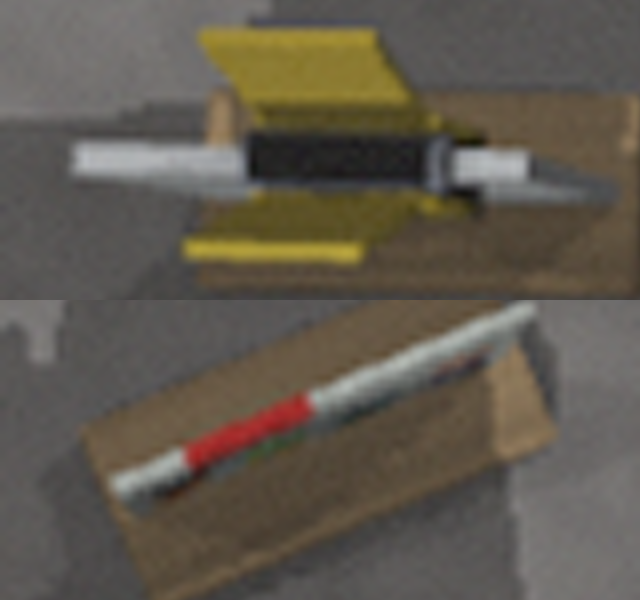

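The crops show the clip core at top-image px ≈(163,242.5), handle tops at rows ≈227 and ≈253, columns 143–167. The panel runs from (129,242) to (186,243) and the mark centre is ≈(280.5,238.5).

```bash
cat >> h.py <<'E'
from scipy.spatial.transform import Rotation as Ro
def plan(target,yaw):   # yaw of tool x, tool pointing down; shift/turn in tool axes
    o=ctrl.get_obs();R=Ro.from_quat(o["eef_rot"]);T=Ro.from_euler("z",yaw)*Ro.from_euler("x",np.pi)
    print("t",o["time_s"],"pos",o["position"].round(1),"shift",R.inv().apply(np.array(target)-o["position"]).round(1),"rot",(R.inv()*T).as_rotvec().round(4))
E
python3 - <<'E'
from h import *
P=ctrl.camera_params("top")
for z in (127,):print(onz(P,(162.5,242),z))
f=lambda u,v,z,x0,y0=222.5:onz(P,(x0+u/8-.5,y0+v/8-.5),z)
for u,v in((200,32),(378,32),(185,242),(362,242)):print("h",f(u,v,175,120))
a,b=f(75,160,120,120),f(528,165,120,120);print("panel",a,b,np.degrees(np.arctan2(-(a-b)[0],(a-b)[1])))
a,b=f(118,488-300,120,250),f(535,312-300,120,250);print("card",a,b,np.degrees(np.arctan2(-(a-b)[0],(a-b)[1])),np.linalg.norm(a-b))
a,b=f(188,455-300,120,250),f(310,403-300,120,250);print("mark",a,b,(a+b)/2)
plan((532,219,240),np.radians(-90+1))
p=ctrl.get_obs();V=np.array(ctrl.camera_params("wrist")["view"]);R=V[:3,:3];c=-R.T@V[:3,3]
Rt=Ro.from_quat(p["eef_rot"]).inv();print("cam in tool",Rt.apply(c-p["position"]),"look",Rt.apply(-R[2]),ctrl.camera_params("wrist")["intrinsics"][0])
E
```

```text
[533.22325035 214.6953438  127.        ]
h [555.71329179 231.27450047 175.        ]
h [555.92393155 194.63124742 175.        ]
h [512.96156636 231.78364897 175.        ]
h [513.22155585 195.71514693 175.        ]
panel [533.33199455 276.48464995 120.        ] [532.90162085 176.05946337 120.        ] -0.2455404535267597
card [528.80784445  37.48292157 120.        ] [568.01338766 -53.73108212 120.        ] 23.258968620524445 99.28277336864244
mark [536.11312167  22.25050618 120.        ] [547.67379216  -4.38317387 120.        ] [541.89345691   8.93366616 120.        ]
t 0.1 pos [133.6 584.6 230.4] shift [469.9 267.6  -9.2] rot [ 1.3000e-03 -1.2000e-03  1.3285e+00]
cam in tool [  83.61535107    0.21627737 -143.19377548] look [-3.27235111e-01 -7.43167969e-04  9.44942660e-01] [337.11905615   0.         278.33821599]
```

```bash
python3 jog.py '473 272 -10 0 0 1.35 85;473 272 -10 0 0 1.35 85;473 272 -10 0 0 1.35 85;473 272 -10 0 0 1.35 85;473 272 -10 0 0 1.35 85;473 272 -10 0 0 1.35 85;473 272 -10 0 0 1.35 85;473 272 -10 0 0 1.35 85;473 272 -10 0 0 1.35 85;473 272 -10 0 0 1.35 85;473 272 -10 0 0 1.35 85;473 272 -10 0 0 1.35 85'
python3 - <<'E'
from h import *
plan((533.5,214,240),np.radians(-90.3))
E
```

```text
time_s: 1.1
position: [501.7, 243.6, 240.3]
eef_rot: [-0.704, 0.71, 0.0, -0.0]
force: [0.5, 1.2, 0.2]
opening: 85.0
grasp_force: 0.0
t 1.1 pos [501.7 243.6 240.3] shift [ 29.3 -32.1   0.3] rot [ 0.0002 -0.     -0.0041]
```

```bash
python3 jog.py '29.5 -32 0 0 0 0 85;29.5 -32 0 0 0 0 85;29.5 -32 0 0 0 0 85'
python3 - <<'E'
from h import *
plan((533.5,214,240),np.radians(-90.3))
P=ctrl.camera_params("wrist");im=ctrl.grab_frame("wrist");cv2.imwrite("pics/w1.png",im)
import json;json.dump({k:np.array(v).tolist() for k,v in P.items()},open("w1.json","w"))
for X in ((533.5,214,127),(513,214,175),(556,214,175)):print(proj(P,X))
E
```

```text
time_s: 1.35
position: [533.5, 213.7, 239.3]
eef_rot: [-0.704, 0.71, 0.0, -0.001]
force: [-0.8, 0.9, -0.9]
opening: 85.2
grasp_force: 0.0
t 1.35 pos [533.5 213.7 239.3] shift [-0.3  0.  -0.7] rot [ 0.0017 -0.0013 -0.0029]
[277.09483215 202.09000136]
[307.80244284 224.59261398]
[243.04996219 225.08306187]
```

View pics/w1.png

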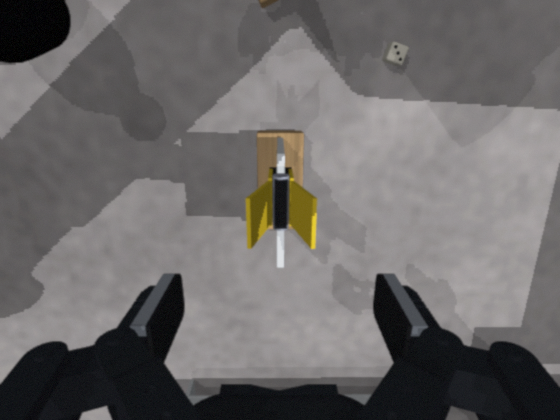

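The wrist view shows the clip at columns ≈247–317, rows 170–248. Its panel is a line at column ≈280 and the fingers are centred near column 279, so the clip is slightly to the right (−x).

```bash
python3 - <<'E'
from h import *
import json
P=json.load(open("w1.json"));im=cv2.imread("pics/w1.png");hs=cv2.cvtColor(im,cv2.COLOR_BGR2HSV)
y=((hs[...,0]>18)&(hs[...,0]<35)&(hs[...,1]>150)&(hs[...,2]>60))
for r in (200,215,230,240,244):
    c=np.nonzero(y[r,230:335])[0]+230;print(r,c.min(),c.max(),(c.min()+c.max())/2)
q=np.argwhere(y);q=q[(q[:,0]>160)&(q[:,0]<260)];print("rows",q.min(0),q.max(0))
for r in (155,160,235,245,255,260):
    c=np.nonzero((hs[r,268:295,2]>190)&(hs[r,268:295,1]<50))[0]+268;print("panel",r,c, onz(P,(c.mean(),r),120) if len(c) else "")
w=np.argwhere((hs[150:290,268:295,2]>190)&(hs[150:290,268:295,1]<50));print(w.min(0)+[150,268],w.max(0)+[150,268])
print("Lout,Rout",onz(P,(247,247),175),onz(P,(316.5,248),175))
print("tcp",proj(P,(533.5,213.7,239.3)))
d=(hs[270:340,:,2]<90);  
for r in (280,300,310,320): 
    c=np.nonzero(hs[r,:,2]<95)[0]; L=c[(c>100)&(c<240)];R=c[(c>310)&(c<460)];print(r,L.min(),L.max(),R.min(),R.max(),(L.max()+R.min())/2)
E
```

```text
200 246 315 280.5
215 247 315 281.0
230 247 315 281.0
240 248 314 281.0
244 248 314 281.0
rows [168 246] [248 315]
panel 155 [] 
panel 160 [281 282 283 284] [528.97482266 181.47831226 120.        ]
panel 235 [277 278 279 280 281 282 283] [531.3321667  245.77028006 120.        ]
panel 245 [277 278 279 280 281 282 283] [531.38900777 255.12363745 120.        ]
panel 255 [277 278 279 280 281 282 283] [531.4470771  264.67910694 120.        ]
panel 260 [277 278 279 280 281 282 283] [531.47658487 269.53469203 120.        ]
[156 277] [267 284]
Lout,Rout [553.98916877 230.0871801  175.        ] [506.72063977 231.22909936 175.        ]
tcp [276.55232699 274.55680829]
280 160 181 375 397 278.0
300 136 183 373 421 278.0
310 129 183 373 428 278.0
320 122 181 376 435 278.5
```

```bash
python3 jog.py '0.6 2.2 40 0 0 0 85;0.6 2.2 80 0 0 0 85;0.6 2.2 102 0 0 0 85;0.6 2.2 102 0 0 0 85'; python3 jog.py '0 0 0 0 0 0 30;0 0 0 0 0 0 26;0 0 0 0 0 0 22;0 0 0 0 0 0 22;0 0 0 0 0 0 22;0 0 0 0 0 0 22;0 0 0 0 0 0 22;0 0 0 0 0 0 22'
```

```text
time_s: 1.73
position: [526.6, 215.1, 132.0]
eef_rot: [-0.706, 0.708, 0.002, -0.005]
force: [0.1, 0.5, -1.3]
opening: 84.7
grasp_force: 0.0
time_s: 2.4
position: [531.9, 215.8, 142.3]
eef_rot: [-0.706, 0.708, -0.001, 0.003]
force: [0.1, 0.7, 7.3]
opening: 22.2
grasp_force: 5.0
```

```bash
python3 jog.py '0 0 0 0 0 0 18;0 0 0 0 0 0 18;0 0 0 0 0 0 18;0 0 0 0 0 0 18'
python3 - <<'E'
from h import *
o=ctrl.get_obs();print(o["position"],o["force"],o["opening"],o["grasp_force"],Ro.from_quat(o["eef_rot"]).as_matrix()[:,2])
cv2.imwrite("pics/w2.png",ctrl.grab_frame("wrist"))
P=ctrl.camera_params("scene");s=ctrl.grab_frame("scene")
cv2.imwrite("pics/w2.png",np.hstack([cv2.imread("pics/w2.png")[150:420,140:420],cv2.resize(s[160:260,330:430],(270,270),interpolation=cv2.INTER_CUBIC)]))
o=ctrl.get_obs();print(o["position"],o["force"])
E
```

```text
time_s: 2.73
position: [531.7, 215.8, 142.4]
eef_rot: [-0.706, 0.708, -0.001, 0.003]
force: [-2.4, 0.4, 7.2]
opening: 18.3
grasp_force: 14.4
[531.68679879 215.84249252 142.39868827] [-2.40013053  0.39830077  7.1793207 ] 18.305728200244143 14.429643899202347 [ 0.00517484  0.00261236 -0.9999832 ]
[531.67952077 215.84865982 142.42925572] [-1.20869837  0.34395891  8.36484841]
```

View pics/w2.png

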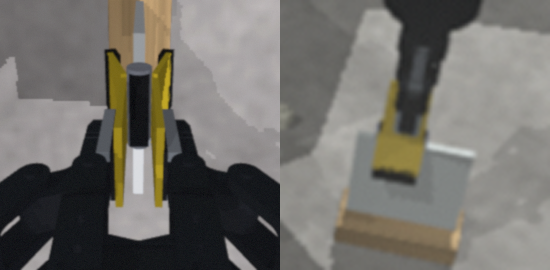

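The pads grip both handles about centrally and the jaws look spread clear of the panel. I'll squeeze a bit more, then lift straight up.

```bash
python3 jog.py '0 0 0 0 0 0 15;0 0 0 0 0 0 15;0 0 0 0 0 0 15'; python3 jog.py '0 0 -15 0 0 0 15;0 0 -30 0 0 0 15;0 0 -50 0 0 0 15;0 0 -70 0 0 0 15;0 0 -70 0 0 0 15;0 0 -70 0 0 0 15;0 0 -70 0 0 0 15'
python3 - <<'E'
from h import *
plan((541.6,8.7,215),np.radians(-66.7))
a=ctrl.grab_frame("wrist")[150:420,140:420];s=ctrl.grab_frame("scene");
cv2.imwrite("pics/w3.png",np.hstack([a,cv2.resize(s[130:260,320:450],(270,270),interpolation=cv2.INTER_CUBIC)]))
E
```

```text
time_s: 3.08
position: [531.7, 215.8, 142.7]
eef_rot: [-0.706, 0.708, -0.001, 0.003]
force: [-2.0, 0.2, 8.8]
opening: 16.2
grasp_force: 59.1
time_s: 3.67
position: [530.2, 215.3, 208.5]
eef_rot: [-0.706, 0.709, 0.0, 0.0]
force: [-0.5, 0.3, 0.0]
opening: 16.2
grasp_force: 58.8
t 3.6667 pos [530.2 215.3 208.5] shift [206.5 -12.2  -6.6] rot [-1.000e-04  6.000e-04 -4.107e-01]
```

View pics/w3.png

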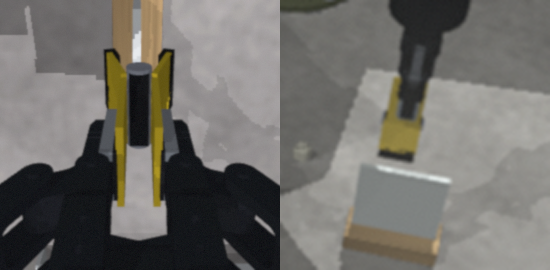

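The clip is free of the panel and held with its jaws open. I'm easing the grip slightly and moving over the card.

```bash
python3 jog.py '40 -2 -6 0 0 -0.08 16.8;80 -4 -6 0 0 -0.16 16.8;120 -7 -6 0 0 -0.24 16.8;160 -9 -6 0 0 -0.33 16.8;190 -11 -6 0 0 -0.411 16.8;204 -11 -6 0 0 -0.411 16.8;204 -11 -6 0 0 -0.411 16.8;204 -11 -6 0 0 -0.411 16.8;204 -11 -6 0 0 -0.411 16.8;204 -11 -6 0 0 -0.411 16.8'
python3 - <<'E'
from h import *
import json
plan((540.6,11,215),np.radians(-66.7));P=ctrl.camera_params("wrist")
json.dump({k:np.array(v).tolist() for k,v in P.items()},open("w4.json","w"))
w=ctrl.grab_frame("wrist");t=ctrl.grab_frame("top");s=ctrl.grab_frame("scene")
for n,i in zip(("w4","t4","s4"),(w,t,s)):cv2.imwrite(f"pics/{n}.png",i)
z=lambda i,f:cv2.resize(i,None,fx=f,fy=f,interpolation=cv2.INTER_CUBIC)
A=z(w[100:400,150:410],2)[:600];B=z(s[150:250,240:330],3)
B=cv2.copyMakeBorder(B,0,600-B.shape[0],0,0,0);cv2.imwrite("pics/v4.png",np.hstack([A,B]))
print(P["view"][:3,:3]@np.array([0,0,1]), proj(P,(541.6,8.7,120)))
E
```

```text
time_s: 4.6
position: [540.4, 12.0, 214.1]
eef_rot: [0.836, -0.549, -0.0, 0.0]
force: [0.5, 0.1, -0.9]
opening: 16.8
grasp_force: 44.1
t 4.6 pos [540.4  12.  214.1] shift [ 1.   0.2 -0.9] rot [0.0006 0.0001 0.0013]
[-2.16380919e-04 -3.28209090e-01  9.44605074e-01] [277.60668529 204.3463999 ]
```

View pics/v4.png

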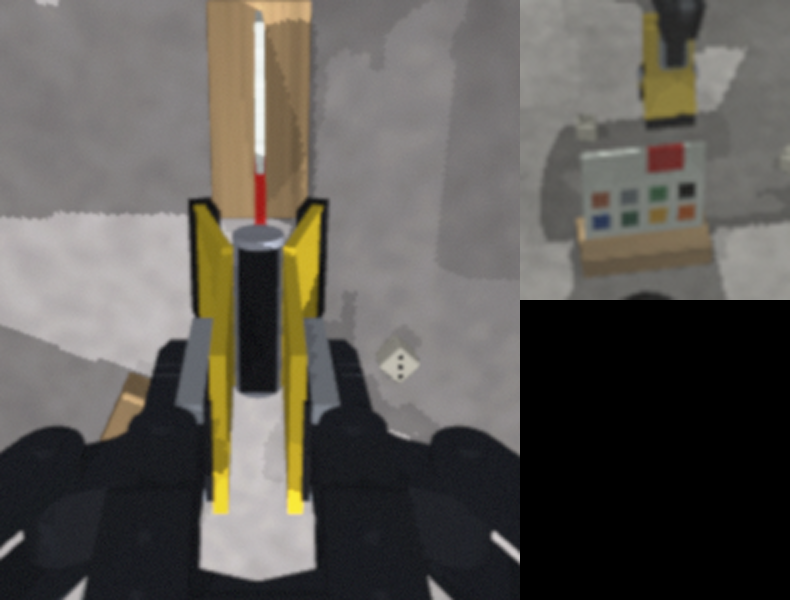

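The clip (crop columns 190–328, pivot 258) straddles the card line (crop column ≈260). In the scene view the clip looks slightly right of the red mark, so I'm measuring that.

```bash
python3 - <<'E'
from h import *
s=cv2.imread("pics/s4.png");P=ctrl.camera_params("scene")
big=cv2.resize(s[150:215,270:310],None,fx=8,fy=8,interpolation=cv2.INTER_CUBIC);h=cv2.cvtColor(big,cv2.COLOR_BGR2HSV)
red=((h[...,0]<8)|(h[...,0]>172))&(h[...,1]>120); yel=(h[...,0]>18)&(h[...,0]<35)&(h[...,1]>130)
def mid(m,nm):
    for r in np.unique(np.nonzero(m)[0])[::16]:
        c=np.nonzero(m[r])[0]
        if len(c)>30: print(nm,150+(r+.5)/8-.5,270+c.min()/8-.5,270+(c.max()+1)/8-.5)
mid(red,"red");mid(yel,"yel")
c,sn=np.cos(np.radians(23.3)),np.sin(np.radians(23.3))
M=np.array([541.6,8.7,120]);nx=np.array([c,sn,0]);ny=np.array([-sn,c,0])
for k in(-15,15):
  print("mark pred",proj(P,M+nx*1.5+ny*k),proj(P,M+nx*1.5+ny*k+[0,0,-26]))
C=M+[0,0,78]
for k in(-20,20):
  print("jaw pred (bottom,pivot)",proj(P,C+nx*17+ny*k+[0,0,-40]),proj(P,C+nx*10+ny*k))
w=cv2.imread("pics/w4.png");hw=cv2.cvtColor(w,cv2.COLOR_BGR2HSV)
for r in (110,130,150,170,180,190,196,200,204):
  rr=((hw[r,270:292,0]<8)|(hw[r,270:292,0]>172))&(hw[r,270:292,1]>120)|((hw[r,270:292,2]>170)&(hw[r,270:292,1]<50));q=np.nonzero(rr)[0]+270;print("w",r,q.min() if len(q) else 0,q.max() if len(q) else 0)
for r in (205,215,225,240,260,280,300,340,352):
  q=np.nonzero((hw[r,230:330,0]>18)&(hw[r,230:330,0]<35)&(hw[r,230:330,1]>130))[0]+230
  print("yel",r,q.min(),q.max(),(q.min()+q.max())/2)
for r in (240,260,280): 
  q=np.nonzero(hw[r,264:296,2]<70)[0]+264;print("core",r,q.min(),q.max())
E
```

```text
red 199.6875 282.75 293.625
red 201.6875 282.75 293.5
red 203.6875 282.75 293.5
red 205.6875 282.75 289.5
yel 172.8125 281.625 296.0
yel 174.8125 281.75 297.0
yel 176.8125 281.25 296.875
yel 178.8125 280.75 296.875
yel 180.8125 280.875 297.0
yel 182.8125 281.5 297.0
yel 184.8125 282.0 297.125
yel 186.8125 282.0 297.0
mark pred [281.75642452 198.90225591] [281.77613225 206.62676382]
mark pred [294.16375349 197.6266534 ] [293.98188137 205.35462679]
jaw pred (bottom,pivot) [280.54926665 191.85297418] [280.04223432 176.778611  ]
jaw pred (bottom,pivot) [297.66555578 190.11570644] [297.5421184  175.05083572]
w 110 281 281
w 130 277 281
w 150 277 282
w 170 277 281
w 180 0 0
w 190 277 282
w 196 277 282
w 200 277 282
w 204 277 282
yel 205 247 311 279.0
yel 215 247 310 278.5
yel 225 248 309 278.5
yel 240 248 309 278.5
yel 260 257 301 279.0
yel 280 255 303 279.0
yel 300 254 302 278.0
yel 340 256 301 278.5
yel 352 257 300 278.5
core 240 269 288
core 260 269 288
core 280 269 288
```

Scene and wrist measurements agree that the clip is centred on the mark within about 1 mm and square to it. I'm descending gently about 58 mm.

```bash
python3 jog.py '0.8 0.4 5 0 0 0 16.8;0.8 0.4 12 0 0 0 16.8;0.8 0.4 18 0 0 0 16.8;0.8 0.4 24 0 0 0 16.8;0.8 0.4 30 0 0 0 16.8;0.8 0.4 36 0 0 0 16.8;0.8 0.4 42 0 0 0 16.8;0.8 0.4 48 0 0 0 16.8;0.8 0.4 53 0 0 0 16.8;0.8 0.4 56 0 0 0 16.8;0.8 0.4 58 0 0 0 16.8;0.8 0.4 58 0 0 0 16.8'; python3 jog.py '0 0 0 0 0 0 16.8;0 0 0 0 0 0 16.8;0 0 0 0 0 0 16.8;0 0 0 0 0 0 16.8'
python3 - <<'E'
from h import *
plan((541,11,155.5),np.radians(-66.7))
w=ctrl.grab_frame("wrist");s=ctrl.grab_frame("scene");cv2.imwrite("pics/w5.png",w);cv2.imwrite("pics/s5.png",s)
z=lambda i,f:cv2.resize(i,None,fx=f,fy=f,interpolation=cv2.INTER_CUBIC)
A=z(w[100:400,170:390],2);B=z(s[160:245,255:325],5)
B=cv2.copyMakeBorder(B,0,600-B.shape[0],0,0,0);cv2.imwrite("pics/v5.png",np.hstack([A,B]))
E
```

```text
time_s: 5.75
position: [540.3, 10.2, 156.1]
eef_rot: [0.835, -0.55, -0.0, 0.0]
force: [-0.1, -0.2, -1.1]
opening: 17.3
grasp_force: 44.1
time_s: 6.08
position: [540.6, 10.2, 156.8]
eef_rot: [0.835, -0.55, 0.0, -0.0]
force: [-0.8, -0.5, -0.2]
opening: 16.9
grasp_force: 44.1
t 6.0833 pos [540.6  10.2 156.8] shift [-0.5 -0.7  1.3] rot [-0.0005 -0.0001  0.0004]
```

View pics/v5.png

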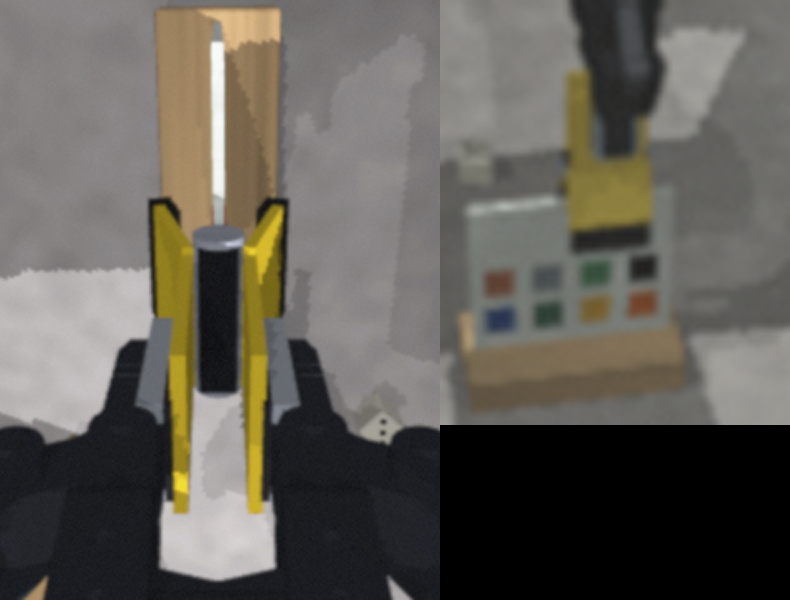

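The wrist view shows the card edge midway between the open jaws (crop column ≈218 against jaws at 150–287). The scene view shows the clip astride the mark, with the jaw bottom about 20 mm below the card edge and no contact force.

```bash
python3 -c "
from h import *
o=ctrl.get_obs();print(o['time_s'],o['force'],o['grasp_force'],o['opening']);print(ctrl.hand_in())"
```

```text
6.1833 [ 0.45339869 -0.34017571  0.15420435] 44.09840762615204 16.928194058779102
the job is handed in; nothing more can be done
None
```

The clip is held wide open, upright and square over the red mark, jaws about 20 mm down either side and no contact force measured on the card; I handed it in after 6.2 s, still gripping at 44 N (peak reading 59.1 N).

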